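# Clear the meter bench: vials, chip trays and adapter back to their holders

### The arm

A 6-joint arm with a two-finger parallel gripper is mounted at the origin on a cart in front of the work surface, level with it; the furniture and walls round the work are solid. World frame = base frame: x ahead of the robot, y to its left, z up, the work surface at z = 0. Lengths are in m, angles in rad, forces in N, time in s.
With the tool pointing down it reaches from about 0.3 to 0.775 m from the base axis. Payload 14.6 kg.
Tool frame: the origin (TCP) lies at the very end of the fingers, on their centre line; the grasp point (between the pads) lies 19 mm behind it; z points along the fingers, y is the line along which they close (so a half turn about z gives the same grasp; the last joint's range is limited). The gripper opens to 94 mm and grips with 3 to 60 N. Pads are 16 mm wide; open, the fingers measure 119 mm over their backs; the gripper's body (75 mm by 177 mm) begins 78 mm behind the grasp point.
Start: joints at [1.216, 0.3, 1.521, -0, 1.321, -0.067], TCP at [0.156, 0.527, 0.205] pointing down, gripper open.
Joint ranges: [-3.03, 3.03], [-0.79, 2.21], [0.23, 2.52], [-1.04, 4.18], [0, 3.07], [-2.55, 2.55]. Speed limits (rad/s): [2.22, 2.22, 2.57, 3.14, 3.14, 3.14].

### API

Orientations are given as [roll, pitch, yaw] about the fixed x, y, z axes, in that order (R = Rz(yaw) Ry(pitch) Rx(roll)).
In Python, from station import ctrl, camera, camera_info, finder gives the robot as it stands.
- The arm moves only by the tool carry_out, never from a script. Its argument "motion" is a list of rows, each a list of 2 entries, a list of its own where there are three numbers: the shift along the tool's x, y, z as a fraction of full scale, then the turn about the tool's z as a fraction of full scale. A call has 1 to 12 rows; each row is the pose to reach, as a shift and turn from the pose commanded when the call began, along the tool's axes at that moment, turning the shorter way round; what a row does not reach only later rows make up. Full scale, the value 1, is 200 mm for a shift and 360 degrees for a turn. A row lasts 1/10 s, in which the tool goes at most 50 mm and 8.59 degrees, less where a joint would pass 70% of its speed; a pose out of reach is approached as far as the arm can. A call with a number of a shift or a turn outside -1 to 1 is refused whole. A call with a gripper value outside its range is refused whole. "hand" is the closure, from -1 (fully open) to 1 (shut), set as the call begins (left out, the last holds). The fingers move at their own pace and stop on an object; "force" is the grip in N (left out, the last holds). Time passes only in rows, so rows that repeat a pose let the fingers close. It gives the time, the measured TCP pose, the force, the opening and the grip force at its end, in the units of the state.
- ctrl.get_obs(): the state, without advancing time (a new reading comes with each control period).
- camera(name): name is "side" or "top"; returns (picture, depth): 420x560x3 uint8, blue, green, red; 420x560 float32, m along the optical axis (not along the pixel's ray), 0 where there is no reading.
- camera_info(name): a dict with "camera_matrix" (3x3 intrinsics, pixels), "dist_coeffs" ([k1, k2, p1, p2, k3] as OpenCV has them; the pictures are not rectified), "origin" and "attitude" of the camera in the world. Camera axes: x right, y down, z forward; pixel columns grow to the right and rows downward; lengths in m; the calibration is good to about 2 mm. A picture is of the moment at which its call begins. camera_info takes no time and is no camera call.
- ctrl.hand_in(): hands the job in; it is judged then, once.
Trained networks look in the newest picture that a camera, given by its name, has taken for a name from the list of things; names that differ only in an ending like _2 or _b are one class to them, and where a whole thing is asked for, a point or a joint stands for the part that bears it (a point fixed in the world has none). Each returns a list of dicts, best first, with "conf" (0 to 1); they miss things now and then, are a little off and sometimes report something else, mostly with a low value. They report only what shows in the picture. A call takes as long as a camera call. They do not tell look-alikes from the thing itself.
- finder.boxes_of(camera, query): "location" ([column, row] in pixels, amid what is visible of it).
- finder.cut_out(camera, query): "mask" (420x560 bool, what is visible of it) and "location" ([column, row] in pixels, amid what is visible of it).
- finder.pinpoint(camera, query): "location" ([column, row] in pixels: a listed point, or the origin of a listed thing).
The state is a dict: "time_s": time; "qpos": joint angles; "joint_vel": joint speeds; "tau": joint torques, N m; "ee_pos": TCP position; "eef_rot": TCP orientation; "force": force on the tool from outside, world axes, zero at the start; "moment": the same for the moment, N m; "grip_width": finger opening in m; "grip_force": force on a finger pad.
Only numpy, scipy, OpenCV 4.12 (cv2) and the standard library are available. Lean on these libraries where they do the work, as an engineer would, in place of code of your own. Each camera call takes 0.05 s, during which the arm holds its last target. There are 200 camera calls.

### The job

The measurements are finished, so put the loose things at the front right of the bench away: stand the two loose vials in the two free holes of the vial rack, stack both square chip trays flat between the corner guides of the carrier (either one on top), and lay the metal fibre adapter block flat in the free bay of the accessory tray, lengthwise. Keep the vials upright and the chip trays level, set things down rather than drop them, and leave the vial that is already in the rack and the loupe where they are.

Things in the scene. Friction and masses are not known exactly. Their poses are not given: they have to be found in the camera images.
- amber_vial: Screw-cap glass vial standing upright, 52 mm tall; body 23 mm in diameter up to 42 mm, cap 20 mm in diameter above that. Origin at the centre of its underside, z up its axis. Brown glass, black cap.
- clear_vial: Screw-cap glass vial standing upright, 52 mm tall; body 23 mm in diameter up to 42 mm, cap 20 mm in diameter above that. Origin at the centre of its underside, z up its axis. Clear glass, white cap.
- dark_chip_tray: Square waffle tray, 51 x 51 mm and 8 mm thick, a grid of small pockets with chips on top, lying flat. Origin at the centre of its underside, x and y along its sides, z up. Smooth flat underside: the other chip tray can lie on it or under it. The black one.
- white_chip_tray: Square waffle tray, 51 x 51 mm and 8 mm thick, a grid of small pockets with chips on top, lying flat. Origin at the centre of its underside, x and y along its sides, z up. Smooth flat underside: the other chip tray can lie on it or under it. The white one.
- fibre_adapter: Light metal block with four screws on top and a short brass ferrule on one end, lying flat, 32 mm (its x) by 55 mm (its y) overall. The block proper: x -16 to 16 mm, y -17 to 28 mm, 26 mm tall (28 with screws); the ferrule fills y -27 to -17 mm. Grip across the 32 mm width near y = +5 mm. Origin under the middle of the overall size, z up.
- vial_rack: Fixed metal rack, 52 mm (its x) by 140 mm (its y), 25 mm tall (corner screws 27): base plate and upper plate on posts, three 35 mm round holes in the upper plate at x = 0, y = -44, 0, +44 mm. Vials stand on the base plate, 5 mm above the origin. Hole +44 is taken by another vial, the other two are free. Origin at the centre of its underside, z up.
- tray_carrier: Fixed metal plate 84 x 84 x 5 mm with four black L-shaped corner guides, 23 mm tall, round a nest of 62 x 62 mm; the middle 27 mm of each side is open for fingers. Holds two chip trays flat, one on the other (undersides 5 and 13 mm above the origin). Empty at the start. Origin at the centre of its underside, x and y along its sides, z up.
- accessory_tray: Fixed grey open tray, 52 mm (its x) by 140 mm (its y), 15 mm tall, walls and floor 3 mm, a partition across the middle: bays of 46 mm (x) by 65.5 mm (y) centred at y = -34.3 mm (the loupe stands in it) and y = +34.3 mm (free; the adapter fits with its length along y, either way round). Origin at the centre of its underside, z up.
- racked_vial: Smaller brown vial with a white cap, 21 mm in diameter and 48 mm tall, already standing in the rack hole at y = +44 mm. Stays where it is. Origin at the centre of its underside.
- loupe: Standing loupe, 39 mm in diameter, 42 mm tall, black top on a clear foot, already standing in the accessory tray's bay at y = -34.3 mm. Stays where it is. Origin at the centre of its underside.
Not all that is in view belongs to the job. What is shaped like the amber_vial but green is not meant.

How it is judged:
By the outcome, as a careful person would: the job done as asked, in the order asked, and still so for the second after the job is handed in, with the robot touching nothing.
It also fails if it takes over 144 s, if anything falls off the work surface, if the arm or the gripper's body presses on something with over 40 N, if the wrist force passes 120 N, or if a joint passes its speed limit or range.

## Working session

There is one attempt and no reset: what is moved stays moved. The work goes in short steps, Python scripts to look and compute and a tool call to move; the robot and the scene stay as the last step left them, time stands still between calls to the robot, and variables do not carry over. Pictures are saved under pics/ and viewed, at most 14 in all, crops included, and the job is handed in when it is done.

Besides the shell and the picture viewer there is one more tool, called after "Emit:" as name(argument=value, ...) on one line, values as JSON. carry_out: Moves the arm, as the interface text tells. Its arguments: {"type":"object","properties":{"motion":{"type":"array","items":{"type":"array"}},"hand":{"type":"number"},"force":{"type":"number"}},"required":["motion"]}

```bash
ls; mkdir -p pics
cat > h.py <<'E'
import numpy as np, cv2
from station import ctrl, camera, camera_info, finder
from scipy.spatial.transform import Rotation as R
E
python3 - <<'E'
from h import *
for n in("top","side"):
    p,d=camera(n);cv2.imwrite(f"pics/{n}0.png",p);np.save(f"{n}d.npy",d)
    i=camera_info(n);print(n,i)
print(ctrl.get_obs())
E
```

```text
pics
top {'camera_matrix': array([[438.49923065,   0.        , 275.09998498],
       [  0.        , 438.49923065, 210.21832368],
       [  0.        ,   0.        ,   1.        ]]), 'dist_coeffs': array([0.00188723, 0.        , 0.        , 0.        , 0.        ]), 'origin': array([ 0.39205671, -0.00502898,  1.52596531]), 'attitude': array([-3.05244673,  0.00826128, -1.56562143])}
side {'camera_matrix': array([[382.64460686,   0.        , 284.68169038],
       [  0.        , 382.64460686, 203.07065889],
       [  0.        ,   0.        ,   1.        ]]), 'dist_coeffs': array([-0.02354846,  0.        ,  0.        ,  0.        ,  0.        ]), 'origin': array([ 0.2999407 , -0.71285232,  0.73952719]), 'attitude': array([-2.30987363,  0.00403401, -0.30081558])}
{'time_s': 0.1, 'qpos': array([ 1.21642817e+00,  3.00386991e-01,  1.52152084e+00, -1.94607104e-05,
        1.32068267e+00, -6.66033265e-02]), 'joint_vel': array([ 0.00181221, -0.00341348, -0.00094953,  0.00039045, -0.00036551,
       -0.00065415]), 'tau': array([ 1.38727777e-03, -5.32639861e+01, -3.53289199e+01,  7.09779072e-02,
        2.33946828e-02, -6.85015198e-05]), 'ee_pos': array([0.15602407, 0.52716335, 0.20495795]), 'eef_rot': array([-3.14059577e+00, -4.76021561e-05,  2.85383262e+00]), 'force': array([-0.13502963, -0.40299414, -0.20288427]), 'moment': array([-0.00751213, -0.00542936, -0.00982169]), 'grip_force': 0.0, 'grip_width': 0.09384697998236971}
```

View pics/top0.png

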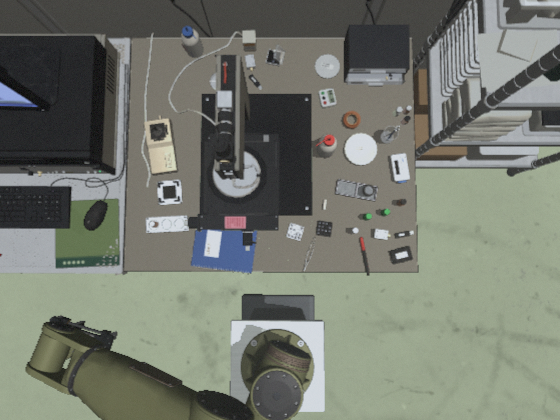

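View pics/side0.png

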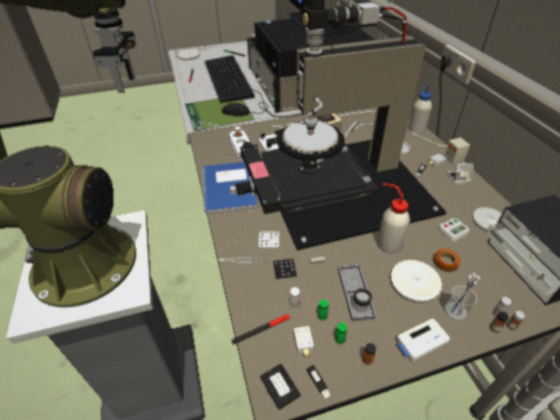

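```bash
cat >> h.py <<'E'
def cal(n):
    i=camera_info(n); return i["camera_matrix"],i["dist_coeffs"],np.array(i["origin"]),R.from_euler("xyz",i["attitude"]).as_matrix()
def ray(n,uv):
    K,D,o,A=cal(n); u=cv2.undistortPoints(np.float64(uv).reshape(-1,1,2),K,D).reshape(-1,2)
    return o,np.c_[u,np.ones(len(u))]@A.T
def at_z(n,uv,z):
    o,r=ray(n,uv); return o+r*((z-o[2])/r[:,2])[:,None]
def cloud(n,d,mask):
    v,u=np.nonzero(mask&(d>0)); o,r=ray(n,np.c_[u,v]); return o+r*d[v,u][:,None]
def pix(n,P):
    K,D,o,A=cal(n); P=(np.float64(P).reshape(-1,3)-o)@A; return cv2.projectPoints(P,np.zeros(3),np.zeros(3),K,D)[0].reshape(-1,2)
E
python3 - <<'E'
from h import *
H=dict(amber_vial=0,clear_vial=0,dark_chip_tray=0,white_chip_tray=0,fibre_adapter=0,vial_rack=0,tray_carrier=0,accessory_tray=0,racked_vial=.005,loupe=.003)
np.set_printoptions(precision=4,suppress=True)
for c in("top","side"):
    d=camera(c)[1]
    for n,z in H.items():
        pp=finder.pinpoint(c,n)[:2]; 
        for q in pp: print(c,n,"pin",round(q["conf"],2),np.round(q["location"]),at_z(c,q["location"],z)[0])
        for q in finder.cut_out(c,n)[:2]:
            P=cloud(c,d,q["mask"]); t=np.percentile(P[:,2],90);T=P[P[:,2]>t-.006]
            r=cv2.minAreaRect(np.float32(T[:,:2]*1000))
            print("   cut",round(q["conf"],2),np.round(q["location"]),q["mask"].sum(),"ztop",t.round(4),np.round(r[0],1),np.round(r[1],1),round(r[2],1))
E
```

```text
top amber_vial pin 0.64 [367. 220.] [ 0.496  -0.3104  0.    ]
top amber_vial pin 0.45 [384. 213.] [ 0.5203 -0.3705  0.    ]
   cut 0.43 [366. 218.] 52 ztop 0.0527 [ 505.7 -307.1] [13.7 17.4] 0.7
   cut 0.41 [386. 211.] 38 ztop 0.0533 [ 519.5 -368.4] [13.4 14.5] 2.3
top clear_vial pin 0.39 [355. 230.] [ 0.4589 -0.2704  0.    ]
   cut 0.63 [354. 232.] 54 ztop 0.0539 [ 456.9 -261.4] [17.4 16.4] 68.7
   cut 0.18 [378. 233.] 134 ztop 0.0288 [ 446.3 -355.1] [27.5 44.5] 0.4
top dark_chip_tray pin 0.53 [324. 226.] [ 0.4723 -0.1632  0.    ]
   cut 0.59 [323. 228.] 227 ztop 0.0092 [ 467.  -162.2] [51.1 53.2] 80.6
top white_chip_tray pin 0.63 [295. 230.] [ 0.4582 -0.0613  0.    ]
   cut 0.47 [295. 234.] 210 ztop 0.0099 [452.7 -61.7] [49.3 49.4] 71.7
top fibre_adapter pin 0.63 [379. 234.] [ 0.4464 -0.353   0.    ]
top fibre_adapter pin 0.43 [295. 231.] [ 0.4565 -0.0606  0.    ]
   cut 0.6 [155. 221.] 35 ztop 0.053 [476.9 420.1] [12.1 13.5] 23.4
   cut 0.42 [382. 233.] 145 ztop 0.0287 [ 446.1 -354.7] [45.7 30.8] 84.0
top vial_rack pin 0.97 [166. 223.] [0.4829 0.3901 0.    ]
top vial_rack pin 0.44
[... 1764 characters left out ...]
4 277.1] [265.1  27.6] 83.1
side tray_carrier pin 0.62 [273. 143.] [0.5902 0.3721 0.    ]
   cut 0.82 [266. 142.] 215 ztop 0.016 [564.3 374.1] [16.4 71.2] 7.4
side accessory_tray pin 0.78 [353. 292.] [ 0.5965 -0.2731  0.    ]
side accessory_tray pin 0.32 [368. 360.] [ 0.559  -0.4283  0.    ]
   cut 0.58 [352. 286.] 1057 ztop 0.0142 [ 600.4 -274.9] [143.3  52.2] 79.3
   cut 0.4 [268. 141.] 256 ztop 0.0183 [551.5 288. ] [281.3  59.5] 74.2
side racked_vial pin 0.47 [238. 139.] [0.4781 0.4235 0.005 ]
   cut 0.44 [241. 134.] 54 ztop 0.0491 [478.3 420.4] [14.3 13.6] 72.5
side loupe pin 0.6 [361. 306.] [ 0.5981 -0.3126  0.003 ]
   cut 0.81 [362. 297.] 425 ztop 0.045 [ 595.1 -312.2] [38.4 36.2] 61.9
```

Run:
```python
from h import *
t=cv2.imread("pics/top0.png");s=cv2.imread("pics/side0.png")
a=cv2.resize(t[180:275,280:420],None,fx=4,fy=4,interpolation=2);b=cv2.resize(s[220:410,220:390],None,fx=3,fy=3,interpolation=2)
c=cv2.resize(t[170:240,130:200],None,fx=2.7,fy=2.7)
o=np.zeros((590,800,3),np.uint8)
b=cv2.resize(b,(0,0),fx=.78,fy=.78);a=cv2.resize(a,(0,0),fx=.7,fy=.7)
o[:a.shape[0],:a.shape[1]]=a;o[:b.shape[0],400:400+b.shape[1]]=b;o[300:300+c.shape[0],:c.shape[1]]=c
cv2.imwrite("pics/m1.png",o)
# height map
d=np.load("topd.npy");P=cloud("top",d,d>0)
np.set_printoptions(linewidth=200)
xs=np.arange(.2,.75,.05);ys=np.arange(.55,-.5,-.05)
print("x from",xs[0],"rows; cols y .55 down")
for x in xs[::-1]:
    print(round(x,2),[int(1000*P[m,2].max()) if (m:=(abs(P[:,0]-x)<.025)&(abs(P[:,1]-y)<.025)).any() else -9 for y in ys])
```

```text
x from 0.2 rows; cols y .55 down
0.7 [246, 10, 36, 39, 36, 8, 71, 166, 497, 497, 174, 68, 25, 177, 179, 113, 21, 23, 21, 29, 28]
0.65 [246, 9, 32, 36, 34, 8, 69, 181, 603, 590, 300, 72, 25, 25, 8, 14, 17, 8, 7, 29, 27]
0.6 [5, 9, 24, 30, 26, 7, 69, 182, 590, 590, 300, 69, 24, 24, 7, 18, 22, 53, 48, 7, 8]
0.55 [7, 11, 8, 27, 25, 9, 73, 171, 181, 256, 169, 68, 24, 28, 15, 7, 17, 19, 53, 54, 54]
0.5 [6, 8, 52, 56, 30, 82, 85, 84, 86, 85, 83, 81, 24, 23, 12, 11, 10, 54, 55, 52, 6]
0.45 [3, 8, 56, 59, 32, 80, 82, 84, 87, 83, 84, 81, 12, 11, 12, 9, 56, 18, 33, 23, 15]
0.4 [3, 8, 7, 8, 9, 19, 22, 20, 20, 78, 63, 5, 7, 11, 9, 6, 7, 19, 7, 19, 20]
0.35 [6, 7, 6, 8, 8, 17, 20, 20, 18, 20, 9, 9, 7, 11, 7, 7, 8, 16, 7, 23, 19]
0.3 [1, 6, 6, 7, 8, 5, 7, 18, 17, 17, 6, 5, 7, 11, 5, 3, 5, 14, 6, 5, 6]
0.25 [-734, -737, -733, -736, -735, -737, -729, -737, -736, -735, -734, -737, -732, -732, -732, -738, -735, -737, -736, -734, -734]
0.2 [514, 524, 534, 528, -730, -731, -736, -739, -730, -736, -736, -733, -734, -736, -737, -735, -736, -733, -731, -731, -738]
```

View pics/m1.png

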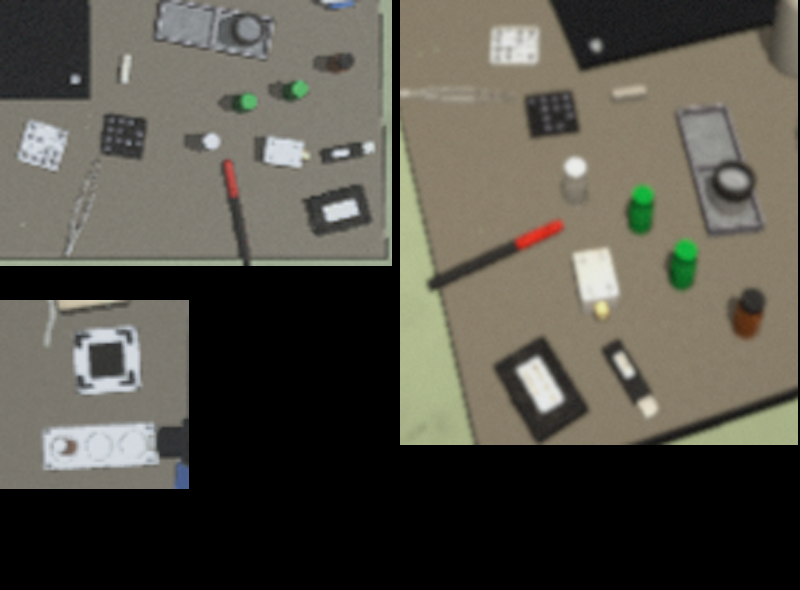

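Run:
```python
from h import *
np.set_printoptions(precision=4,suppress=True)
d=camera("top")[1]
for n,z in(("tray_carrier",.005),("vial_rack",.025),("white_chip_tray",.008),("dark_chip_tray",.008),("accessory_tray",.015),("fibre_adapter",.026)):
    for c in("top","side"):
        camera(c)
        for q in finder.cut_out(c,n)[:3]:
            k=cv2.findContours(q["mask"].astype(np.uint8),0,1)[0]; k=max(k,key=cv2.contourArea).reshape(-1,2)
            r=cv2.minAreaRect(np.float32(at_z(c,k,z)[:,:2]*1000)); print(c,n,round(q["conf"],2),np.round(r[0],1),np.round(r[1],1),round(r[2],1))
# amber top via top camera
P=cloud("top",d,d>0);m=(abs(P[:,0]-.555)<.03)&(abs(P[:,1]+.428)<.03)&(P[:,2]>.045);print(m.sum(),P[m].mean(0))
m=(abs(P[:,0]-.555)<.07)&(abs(P[:,1]+.428)<.07)&(P[:,2]>.02);print(P[m])
```

```text
top tray_carrier 0.81 [590.6 377.1] [88.3 90.4] 6.0
top tray_carrier 0.16 [ 446.7 -358.8] [55.5 32.8] 82.1
side tray_carrier 0.51 [575.1 381.6] [111.6  61.1] 75.9
top vial_rack 0.61 [476.8 379.1] [ 53.  143.5] 3.3
side vial_rack 0.68 [474.9 369. ] [ 60.4 157.3] 1.7
top white_chip_tray 0.6 [453.1 -62. ] [49.8 49.4] 74.3
side white_chip_tray 0.7 [454.4 -67. ] [55.2 52.8] 72.6
side white_chip_tray 0.28 [ 446.8 -353.3] [63.8 35.1] 76.6
top dark_chip_tray 0.7 [ 465.6 -162. ] [51.3 51.9] 82.1
top dark_chip_tray 0.38 [ 598.4 -275.1] [142.   57.3] 79.8
side dark_chip_tray 0.89 [ 464.9 -167.1] [55.6 51.9] 80.7
top accessory_tray 0.82 [ 599.  -275.3] [138.   53.5] 79.3
top accessory_tray 0.45 [ 556.8 -429.3] [22.6 32.9] 14.3
side accessory_tray 0.6 [ 596.8 -279.6] [150.8  57.5] 79.7
top fibre_adapter 0.71 [ 445.4 -356.4] [55.7 32.1] 83.9
side fibre_adapter 0.79 [ 443.6 -361.4] [60.1 34.7] 78.7
29 [ 0.5557 -0.4251  0.0507]
[[ 0.5658 -0.4219  0.0337]
 [ 0.564  -0.421   0.0489]
 [ 0.5635 -0.4231  0.0535]
 [ 0.5636 -0.4268  0.0524]
 [ 0.5638 -0.4304  0.0514]
 [ 0.5634 -0.4176  0.0244]
 [ 0.5628 -0
[... 1664 characters left out ...]
 0.5216 -0.3582  0.026 ]
 [ 0.5206 -0.359   0.0372]
 [ 0.5196 -0.3594  0.0495]
 [ 0.5195 -0.3626  0.0503]
 [ 0.5196 -0.3662  0.0492]
 [ 0.5197 -0.3699  0.0479]
 [ 0.5199 -0.3737  0.046 ]
 [ 0.5194 -0.3757  0.0517]
 [ 0.5185 -0.3592  0.0217]
 [ 0.5171 -0.3586  0.0385]
 [ 0.5164 -0.3599  0.0471]
 [ 0.5166 -0.3638  0.0448]
 [ 0.5163 -0.3662  0.0489]
 [ 0.5165 -0.3702  0.0462]
 [ 0.516  -0.372   0.0527]
 [ 0.5158 -0.3747  0.0554]
 [ 0.5146 -0.3612  0.0272]
 [ 0.5139 -0.3625  0.0363]
 [ 0.5136 -0.3649  0.0403]
 [ 0.5126 -0.3654  0.0522]
 [ 0.5125 -0.3684  0.0536]
 [ 0.5128 -0.3727  0.0498]
 [ 0.5114 -0.3651  0.0252]
 [ 0.5108 -0.3667  0.0325]
 [ 0.5106 -0.3694  0.0352]
 [ 0.5107 -0.3732  0.0337]]
```

Amber vial (brown glass, black cap) is the rightmost one at side px (370,353). The two green ones at (323,309) and (341,334) are decoys. The ferrule of the adapter points to -y.

Emit:
carry_out(motion=[[[-0.975, -0.65, 0], 0.2042], [[-0.975, -0.65, 0], 0.2042], [[-0.975, -0.65, 0], 0.2042], [[-0.975, -0.65, 0], 0.2042], [[-0.975, -0.65, 0], 0.2042], [[-0.975, -0.65, 0], 0.2042], [[-0.975, -0.65, 0], 0.2042], [[-0.975, -0.65, 0], 0.2042], [[-0.975, -0.65, 0], 0.2042], [[-0.975, -0.65, 0], 0.2042], [[-0.975, -0.65, 0], 0.2042]], hand=0)

```text
time_s: 4.55
ee_pos: [0.3062, 0.3474, 0.2055]
eef_rot: [3.142, -0.0, 1.574]
force: [-0.6, 0.9, -1.0]
grip_width: 0.0472
grip_force: 0.0
```

Emit:
carry_out(motion=[[[-1, 0.3, 0], 0], [[-1, 0.3, 0], 0], [[-1, 0.3, 0], 0], [[-1, 0.3, 0], 0], [[-1, 0.3, 0], 0]])

```text
time_s: 5.05
ee_pos: [0.367, 0.1439, 0.2057]
eef_rot: [3.141, 0.0, 1.569]
force: [0.3, -0.1, -0.2]
grip_width: 0.0472
grip_force: 0.0
```

Emit:
carry_out(motion=[[[-1, 0, 0], 0], [[-1, 0, 0], 0], [[-1, 0, 0], 0], [[-1, 0, 0], 0], [[-1, 0, 0], 0]])

```text
time_s: 5.55
ee_pos: [0.366, -0.0569, 0.2056]
eef_rot: [3.141, 0.001, 1.566]
force: [0.1, 0.4, -0.0]
grip_width: 0.047
grip_force: 0.0
```

Emit:
carry_out(motion=[[[-1, 0.45, 0], 0], [[-1, 0.45, 0], 0], [[-1, 0.45, 0], 0], [[-1, 0.45, 0], 0], [[-1, 0.45, 0], 0], [[-1, 0.45, 0], 0]])

```text
time_s: 6.15
ee_pos: [0.4571, -0.2534, 0.2045]
eef_rot: [-3.141, -0.001, 1.571]
force: [-0.1, 0.8, 0.7]
grip_width: 0.0471
grip_force: 0.0
```

Emit:
carry_out(motion=[[[-0.87, 0.5, 0.5], 0], [[-0.87, 0.5, 0.5], 0], [[-0.87, 0.5, 0.5], 0], [[-0.87, 0.5, 0.5], 0], [[-0.87, 0.5, 0.5], 0], [[-0.87, 0.5, 0.5], 0], [[-0.87, 0.5, 0.5], 0]])

```text
time_s: 6.85
ee_pos: [0.5568, -0.4248, 0.1053]
eef_rot: [-3.141, -0.001, 1.573]
force: [-0.8, 0.2, 0.9]
grip_width: 0.0469
grip_force: 0.0
```

Emit:
carry_out(motion=[[[0, 0, 0.15], 0], [[0, 0, 0.25], 0], [[0, 0, 0.35], 0], [[0, 0, 0.4], 0], [[0, 0, 0.4], 0], [[0, 0, 0.4], 0]])

```text
time_s: 7.45
ee_pos: [0.5568, -0.4264, 0.0271]
eef_rot: [3.14, 0.001, 1.571]
force: [0.3, -0.4, -0.6]
grip_width: 0.047
grip_force: 0.0
```

Emit:
carry_out(motion=[[[0, 0, 0], 0], [[0, 0, 0], 0], [[0, 0, 0], 0], [[0, 0, 0], 0], [[0, 0, 0], 0], [[0, 0, 0], 0], [[0, 0, 0], 0], [[0, 0, 0], 0], [[0, 0, 0], 0]], hand=1, force=20)

```text
time_s: 8.35
ee_pos: [0.5563, -0.4268, 0.0258]
eef_rot: [3.141, 0.0, 1.571]
force: [-1.9, 0.6, 4.9]
grip_width: 0.0225
grip_force: 20.0
```

Run:
```python
from h import *
p=camera("side")[0]; t=camera("top")[0]
o=np.hstack([cv2.resize(p[270:400,300:430],(400,400)),cv2.resize(t[170:250,350:430],(400,400))]);cv2.imwrite("pics/g1.png",o)
```

```text
(no output)
```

View pics/g1.png

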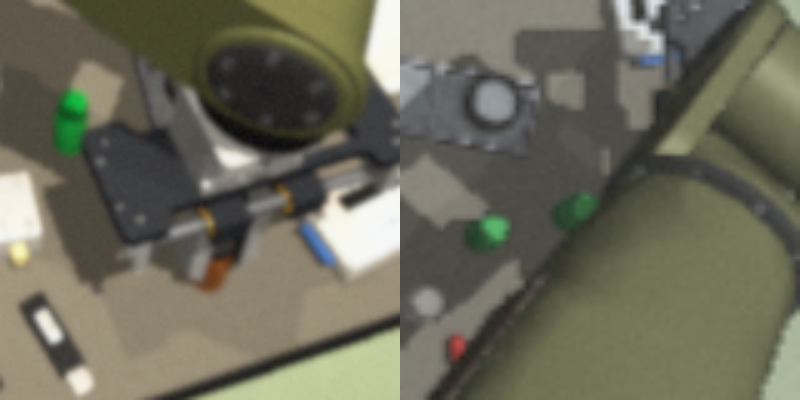

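Emit:
carry_out(motion=[[[0, 0, -0.05], 0], [[0, 0, -0.15], 0], [[0, 0, -0.3], 0], [[0, 0, -0.45], 0], [[0, 0, -0.6], 0], [[0, 0, -0.675], 0], [[0, 0, -0.675], 0]])

```text
time_s: 9.15
ee_pos: [0.5567, -0.4271, 0.1627]
eef_rot: [3.139, 0.002, 1.571]
force: [0.8, -0.7, -0.7]
grip_width: 0.0224
grip_force: 20.0
```

Emit:
carry_out(motion=[[[0.08, -0.06, 0], 0], [[0.2, -0.16, 0], 0], [[0.36, -0.29, 0], 0], [[0.52, -0.42, 0], 0], [[0.68, -0.55, 0], 0], [[0.84, -0.68, 0], 0], [[1, -0.8, 0], 0]])

```text
time_s: 9.85
ee_pos: [0.3943, -0.225, 0.1587]
eef_rot: [-3.139, -0.001, 1.571]
force: [0.3, 0.7, 0.2]
grip_width: 0.0225
grip_force: 20.0
```

Emit:
carry_out(motion=[[[0.17, -0.02, 0], 0], [[0.34, -0.04, 0], 0], [[0.5, -0.05, 0], 0], [[0.67, -0.07, 0], 0], [[0.83, -0.08, 0], 0], [[1, -0.1, 0], 0]])

```text
time_s: 10.45
ee_pos: [0.3752, -0.0254, 0.1591]
eef_rot: [-3.14, -0.0, 1.57]
force: [0.5, 0.4, -0.1]
grip_width: 0.0224
grip_force: 20.0
```

Emit:
carry_out(motion=[[[0.17, 0, 0], 0], [[0.34, 0, 0], 0], [[0.5, 0, 0], 0], [[0.67, 0, 0], 0], [[0.83, 0, 0], 0], [[1, 0, 0], 0]])

```text
time_s: 11.05
ee_pos: [0.3753, 0.1744, 0.159]
eef_rot: [-3.139, 0.001, 1.571]
force: [0.5, -0.9, 0.6]
grip_width: 0.022
grip_force: 20.0
```

Emit:
carry_out(motion=[[[0.16, 0.08, 0], 0], [[0.32, 0.16, 0], 0], [[0.48, 0.24, 0], 0], [[0.64, 0.32, 0], 0], [[0.8, 0.4, 0], 0], [[0.94, 0.48, 0], 0], [[1, 0.51, 0], 0], [[1, 0.51, 0], 0], [[1, 0.51, 0], 0]])

```text
time_s: 11.95
ee_pos: [0.4775, 0.3727, 0.159]
eef_rot: [-3.14, 0.001, 1.571]
force: [0.5, -0.3, -0.7]
grip_width: 0.0228
grip_force: 20.0
```

Emit:
carry_out(motion=[[[0.025, 0, 0.1], 0], [[0.025, 0, 0.25], 0], [[0.025, 0, 0.35], 0], [[0.025, 0, 0.43], 0], [[0.025, 0, 0.5], 0], [[0.025, 0, 0.54], 0], [[0.025, 0, 0.58], 0], [[0.025, 0, 0.6], 0], [[0.025, 0, 0.61], 0], [[0.025, 0, 0.62], 0], [[0.025, 0, 0.625], 0], [[0.025, 0, 0.625], 0]])

```text
time_s: 13.15
ee_pos: [0.4782, 0.3784, 0.0356]
eef_rot: [3.141, -0.0, 1.571]
force: [0.3, 0.7, 0.1]
grip_width: 0.0222
grip_force: 20.0
```

Run:
```python
from h import *
p=camera("side")[0]; t=camera("top")[0]
o=np.hstack([cv2.resize(p[100:180,200:280],(400,400)),cv2.resize(t[180:250,130:200],(400,400))]);cv2.imwrite("pics/g2.png",o)
```

```text
(no output)
```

View pics/g2.png

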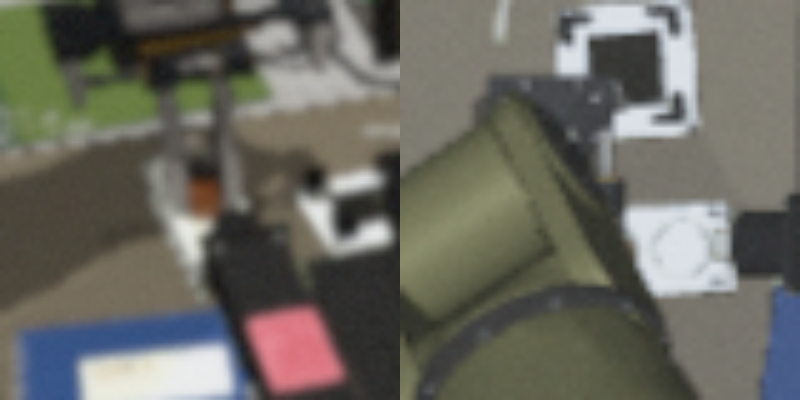

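The side crop shows the amber vial held in the middle hole, with its lower half hidden by the rack plate. I'll lower it to the base.

Emit:
carry_out(motion=[[[0, 0, 0.01], 0], [[0, 0, 0.015], 0], [[0, 0, 0.02], 0], [[0, 0, 0.0225], 0], [[0, 0, 0.0225], 0], [[0, 0, 0.0225], 0]])

```text
time_s: 13.85
ee_pos: [0.4782, 0.3784, 0.031]
eef_rot: [3.142, -0.0, 1.571]
force: [-0.1, -0.3, 0.9]
grip_width: 0.0222
grip_force: 20.0
```

Emit:
carry_out(motion=[[[0, 0, 0.003], 0], [[0, 0, 0.003], 0], [[0, 0, 0.003], 0]])

```text
time_s: 14.15
ee_pos: [0.4783, 0.3785, 0.0308]
eef_rot: [3.141, -0.0, 1.571]
force: [-2.0, -0.9, 4.4]
grip_width: 0.0224
grip_force: 20.0
```

Emit:
carry_out(motion=[[[0, 0, 0], 0], [[0, 0, 0], 0], [[0, 0, 0], 0], [[0, 0, 0], 0], [[0, 0, 0], 0]], hand=0)

```text
time_s: 14.65
ee_pos: [0.4782, 0.3784, 0.0303]
eef_rot: [-3.142, 0.0, 1.571]
force: [0.2, 0.6, 0.3]
grip_width: 0.0467
grip_force: 0.0
```

Emit:
carry_out(motion=[[[0, 0, -0.1], 0], [[0, 0, -0.3], 0], [[0, 0, -0.5], 0], [[0, 0, -0.7], 0], [[0, 0, -0.7], 0], [[0, 0, -0.7], 0]])

```text
time_s: 15.25
ee_pos: [0.4783, 0.3785, 0.1708]
eef_rot: [3.141, -0.001, 1.571]
force: [0.6, 0.8, -0.6]
grip_width: 0.0471
grip_force: 0.0
```

Emit:
carry_out(motion=[[[-1, -0.51, 0], 0], [[-1, -0.51, 0], 0], [[-1, -0.51, 0], 0], [[-1, -0.51, 0], 0], [[-1, -0.51, 0], 0]])

```text
time_s: 15.75
ee_pos: [0.3739, 0.1759, 0.1688]
eef_rot: [-3.139, 0.001, 1.57]
force: [0.3, 0.6, 0.2]
grip_width: 0.0471
grip_force: 0.0
```

Emit:
carry_out(motion=[[[-1, 0, 0], 0], [[-1, 0, 0], 0], [[-1, 0, 0], 0], [[-1, 0, 0], 0], [[-1, 0, 0], 0]])

```text
time_s: 16.25
ee_pos: [0.3753, -0.0262, 0.1692]
eef_rot: [-3.14, 0.0, 1.564]
force: [0.2, -0.1, 0.1]
grip_width: 0.0471
grip_force: 0.0
```

Emit:
carry_out(motion=[[[-1, 0.2, 0], 0], [[-1, 0.2, 0], 0], [[-1, 0.2, 0], 0], [[-1, 0.2, 0], 0], [[-1, 0.2, 0], 0], [[-1, 0.2, 0], 0], [[-1, 0.2, 0], 0]])

```text
time_s: 16.95
ee_pos: [0.416, -0.2203, 0.1696]
eef_rot: [-3.14, -0.001, 1.572]
force: [0.7, -0.5, -0.3]
grip_width: 0.0471
grip_force: 0.0
```

Emit:
carry_out(motion=[[[-0.2, 0.205, 0.2], 0], [[-0.2, 0.205, 0.3], 0], [[-0.2, 0.205, 0.4], 0], [[-0.2, 0.205, 0.5], 0], [[-0.2, 0.205, 0.6], 0], [[-0.2, 0.205, 0.68], 0], [[-0.2, 0.205, 0.725], 0], [[-0.2, 0.205, 0.725], 0], [[-0.2, 0.205, 0.725], 0]])

```text
time_s: 17.85
ee_pos: [0.4576, -0.2612, 0.026]
eef_rot: [3.141, 0.0, 1.572]
force: [-0.9, 0.7, 1.2]
grip_width: 0.0467
grip_force: 0.0
```

Emit:
carry_out(motion=[[[0, 0, 0], 0], [[0, 0, 0], 0], [[0, 0, 0], 0], [[0, 0, 0], 0], [[0, 0, 0], 0], [[0, 0, 0], 0], [[0, 0, 0], 0], [[0, 0, 0], 0]], hand=1)

```text
time_s: 18.65
ee_pos: [0.4573, -0.2617, 0.0256]
eef_rot: [3.141, 0.0, 1.571]
force: [-0.3, 0.1, 5.6]
grip_width: 0.0227
grip_force: 20.0
```

Emit:
carry_out(motion=[[[0, 0, -0.05], 0], [[0, 0, -0.15], 0], [[0, 0, -0.3], 0], [[0, 0, -0.45], 0], [[0, 0, -0.6], 0], [[0, 0, -0.675], 0], [[0, 0, -0.675], 0]])

```text
time_s: 19.35
ee_pos: [0.4578, -0.262, 0.1628]
eef_rot: [3.138, 0.002, 1.571]
force: [-0.1, 0.3, -0.6]
grip_width: 0.0226
grip_force: 20.0
```

Emit:
carry_out(motion=[[[0.08, -0.03, 0], 0], [[0.2, -0.08, 0], 0], [[0.36, -0.14, 0], 0], [[0.52, -0.21, 0], 0], [[0.68, -0.27, 0], 0], [[0.84, -0.34, 0], 0], [[1, -0.4, 0], 0]])

```text
time_s: 20.05
ee_pos: [0.3758, -0.0604, 0.1594]
eef_rot: [-3.14, -0.0, 1.57]
force: [1.7, 0.1, -0.8]
grip_width: 0.0226
grip_force: 20.0
```

Emit:
carry_out(motion=[[[0.17, 0, 0], 0], [[0.34, 0, 0], 0], [[0.5, 0, 0], 0], [[0.67, 0, 0], 0], [[0.83, 0, 0], 0], [[1, 0, 0], 0]])

```text
time_s: 20.65
ee_pos: [0.3764, 0.1396, 0.1595]
eef_rot: [-3.14, 0.0, 1.571]
force: [1.3, -1.1, 0.1]
grip_width: 0.0222
grip_force: 20.0
```

Emit:
carry_out(motion=[[[0.16, 0.08, 0], 0], [[0.32, 0.16, 0], 0], [[0.48, 0.24, 0], 0], [[0.64, 0.32, 0], 0], [[0.8, 0.4, 0], 0], [[0.92, 0.48, 0], 0], [[0.98, 0.515, 0], 0], [[0.98, 0.515, 0], 0], [[0.98, 0.515, 0], 0]])

```text
time_s: 21.55
ee_pos: [0.4796, 0.3338, 0.1593]
eef_rot: [-3.14, 0.001, 1.571]
force: [-0.5, 0.2, -0.2]
grip_width: 0.0225
grip_force: 20.0
```

Emit:
carry_out(motion=[[[0, 0, 0.1], 0], [[0, 0, 0.25], 0], [[0, 0, 0.35], 0], [[0, 0, 0.43], 0], [[0, 0, 0.5], 0], [[0, 0, 0.54], 0], [[0, 0, 0.58], 0], [[0, 0, 0.6], 0], [[0, 0, 0.61], 0], [[0, 0, 0.62], 0], [[0, 0, 0.625], 0], [[0, 0, 0.625], 0]])

```text
time_s: 22.75
ee_pos: [0.4802, 0.3344, 0.0355]
eef_rot: [3.141, -0.0, 1.571]
force: [-0.7, -0.1, -0.7]
grip_width: 0.0223
grip_force: 20.0
```

Emit:
carry_out(motion=[[[0, 0, 0.005], 0], [[0, 0, 0.01], 0], [[0, 0, 0.015], 0], [[0, 0, 0.019], 0], [[0, 0, 0.019], 0], [[0, 0, 0.019], 0]])

```text
time_s: 23.35
ee_pos: [0.4802, 0.3344, 0.0315]
eef_rot: [-3.142, -0.0, 1.571]
force: [-0.6, -0.0, -0.3]
grip_width: 0.0222
grip_force: 20.0
```

Lower the last 0.8 mm, release, retreat, and return toward the trays while turning for the dark tray.

Emit:
carry_out(motion=[[[0, 0, 0.002], 0], [[0, 0, 0.004], 0], [[0, 0, 0.004], 0], [[0, 0, 0.004], 0]])

```text
time_s: 23.75
ee_pos: [0.4802, 0.3344, 0.0307]
eef_rot: [-3.142, 0.0, 1.571]
force: [0.6, -0.4, -0.3]
grip_width: 0.0224
grip_force: 20.0
```

Emit:
carry_out(motion=[[[0, 0, 0], 0], [[0, 0, 0], 0], [[0, 0, 0], 0], [[0, 0, 0], 0], [[0, 0, 0], 0]], hand=0)

```text
time_s: 24.25
ee_pos: [0.4802, 0.3344, 0.0307]
eef_rot: [3.142, 0.0, 1.571]
force: [-0.5, 0.1, 0.0]
grip_width: 0.047
grip_force: 0.0
```

Emit:
carry_out(motion=[[[0, 0, -0.1], 0], [[0, 0, -0.3], 0], [[0, 0, -0.5], 0], [[0, 0, -0.7], 0], [[0, 0, -0.7], 0], [[0, 0, -0.7], 0]])

```text
time_s: 24.85
ee_pos: [0.4803, 0.3344, 0.1712]
eef_rot: [3.14, -0.001, 1.571]
force: [0.0, -0.2, 0.4]
grip_width: 0.0471
grip_force: 0.0
```

Emit:
carry_out(motion=[[[-1, -0.5, 0], 0], [[-1, -0.5, 0], 0], [[-1, -0.5, 0], 0], [[-1, -0.5, 0], 0], [[-1, -0.5, 0], 0]])

```text
time_s: 25.35
ee_pos: [0.3779, 0.132, 0.1693]
eef_rot: [-3.139, 0.001, 1.57]
force: [0.7, -0.2, -0.4]
grip_width: 0.047
grip_force: 0.0
```

Run:
```python
from h import *
p=camera("side")[0]; t=camera("top")[0]
o=np.hstack([cv2.resize(p[100:180,200:280],(400,400)),cv2.resize(t[170:250,130:210],(400,400))]);cv2.imwrite("pics/g3.png",o)
```

```text
(no output)
```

View pics/g3.png

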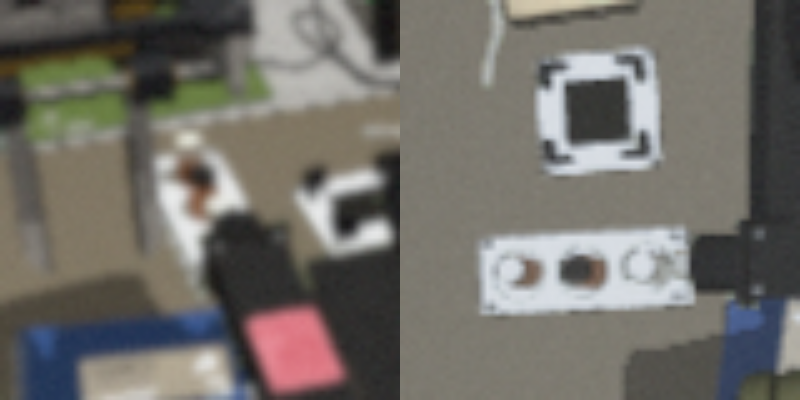

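Rack shows all three vials standing in their holes (top crop at (512,270), (577,268), (640,265)). Now the dark tray.

Emit:
carry_out(motion=[[[-1, 0.15, 0], 0], [[-1, 0.15, 0], 0], [[-1, 0.15, 0], 0], [[-1, 0.15, 0], 0], [[-1, 0.15, 0], 0]], hand=-0.5)

```text
time_s: 25.95
ee_pos: [0.4107, -0.0695, 0.1697]
eef_rot: [-3.14, 0.0, 1.566]
force: [0.5, 0.1, 0.5]
grip_width: 0.0706
grip_force: 0.0
```

Emit:
carry_out(motion=[[[-0.48, 0.28, 0.3], 0.025], [[-0.48, 0.28, 0.3], 0.025], [[-0.48, 0.28, 0.45], 0.025], [[-0.48, 0.28, 0.6], 0.025], [[-0.48, 0.28, 0.6], 0.025], [[-0.48, 0.28, 0.6], 0.025], [[-0.48, 0.28, 0.6], 0.025]])

```text
time_s: 26.65
ee_pos: [0.4671, -0.1612, 0.0523]
eef_rot: [3.139, 0.0, 1.415]
force: [-1.3, 0.0, -0.6]
grip_width: 0.0704
grip_force: 0.0
```

Emit:
carry_out(motion=[[[0, 0, 0.06], 0], [[0, 0, 0.12], 0], [[0, 0, 0.17], 0], [[0, 0, 0.2], 0], [[0, 0, 0.21], 0], [[0, 0, 0.21], 0], [[0, 0, 0.21], 0]])

```text
time_s: 27.35
ee_pos: [0.4663, -0.1617, 0.009]
eef_rot: [3.141, 0.0, 1.414]
force: [0.1, 0.8, -0.4]
grip_width: 0.0704
grip_force: 0.0
```

Emit:
carry_out(motion=[[[0, 0, 0.02], 0], [[0, 0, 0.035], 0], [[0, 0, 0.035], 0]])

```text
time_s: 27.65
ee_pos: [0.466, -0.1616, 0.0014]
eef_rot: [-3.141, -0.0, 1.414]
force: [-0.4, -0.5, 0.0]
grip_width: 0.0705
grip_force: 0.0
```

Emit:
carry_out(motion=[[[0, 0, 0], 0], [[0, 0, 0], 0], [[0, 0, 0], 0], [[0, 0, 0], 0], [[0, 0, 0], 0], [[0, 0, 0], 0], [[0, 0, 0], 0], [[0, 0, 0], 0]], hand=1, force=20)

```text
time_s: 28.45
ee_pos: [0.4662, -0.1617, 0.0018]
eef_rot: [3.141, 0.0, 1.414]
force: [-0.4, 1.4, 2.6]
grip_width: 0.0506
grip_force: 20.0
```

Emit:
carry_out(motion=[[[0, 0, -0.02], 0], [[0, 0, -0.08], 0], [[0, 0, -0.16], 0], [[0, 0, -0.28], 0], [[0, 0, -0.4], 0], [[0, 0, -0.52], 0], [[0, 0, -0.6], 0], [[0, 0, -0.6], 0], [[0, 0, -0.6], 0]])

```text
time_s: 29.35
ee_pos: [0.466, -0.1616, 0.1217]
eef_rot: [3.141, 0.0, 1.414]
force: [-0.5, -0.3, -0.4]
grip_width: 0.0506
grip_force: 20.0
```

Run:
```python
from h import *
p=camera("side")[0]; print(ctrl.get_obs()["grip_width"])
cv2.imwrite("pics/g4.png",cv2.resize(p[150:310,210:350],(560,600)))
```

```text
0.05070876458451797
```

View pics/g4.png

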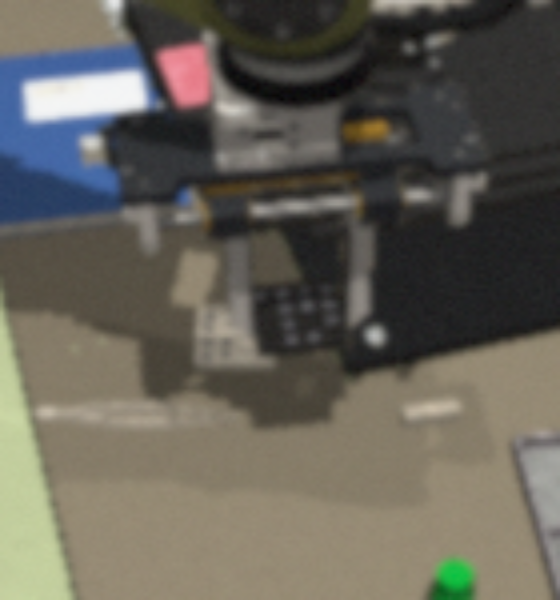

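Tray is held level between the fingers (crop px (305,315)).

Emit:
carry_out(motion=[[[0.08, -0.05, -0.02], -0.004], [[0.2, -0.13, -0.05], -0.01], [[0.34, -0.23, -0.1], -0.017], [[0.5, -0.34, -0.1], -0.025], [[0.66, -0.45, -0.1], -0.025], [[0.82, -0.565, -0.1], -0.025]])

```text
time_s: 30.0
ee_pos: [0.3789, 0.0191, 0.1409]
eef_rot: [-3.14, -0.0, 1.57]
force: [0.0, 0.2, -0.6]
grip_width: 0.0506
grip_force: 20.0
```

Emit:
carry_out(motion=[[[0.17, 0.01, 0], 0], [[0.34, 0.03, 0], 0], [[0.5, 0.05, 0], 0], [[0.67, 0.07, 0], 0], [[0.83, 0.08, 0], 0], [[1, 0.1, 0], 0]])

```text
time_s: 30.6
ee_pos: [0.3996, 0.2192, 0.1408]
eef_rot: [-3.14, 0.001, 1.571]
force: [0.4, -1.0, 0.1]
grip_width: 0.0507
grip_force: 20.0
```

Emit:
carry_out(motion=[[[0.17, 0.08, 0], -0.018], [[0.34, 0.18, 0], -0.018], [[0.5, 0.3, 0], -0.018], [[0.65, 0.45, 0], -0.018], [[0.75, 0.6, 0], -0.018], [[0.8, 0.75, 0], -0.018], [[0.8, 0.88, 0], -0.018], [[0.8, 0.95, 0], -0.018], [[0.8, 0.95, 0], -0.018], [[0.8, 0.95, 0], -0.018]])

```text
time_s: 31.6
ee_pos: [0.5895, 0.3778, 0.1404]
eef_rot: [-3.14, 0.001, 1.684]
force: [-0.7, 0.2, -0.5]
grip_width: 0.051
grip_force: 20.0
```

Emit:
carry_out(motion=[[[0, 0, 0.08], 0], [[0, 0, 0.18], 0], [[0, 0, 0.28], 0], [[0, 0, 0.38], 0], [[0, 0, 0.46], 0], [[0, 0, 0.5], 0], [[0, 0, 0.53], 0], [[0, 0, 0.53], 0], [[0, 0, 0.53], 0]])

```text
time_s: 32.5
ee_pos: [0.5905, 0.3782, 0.0365]
eef_rot: [3.141, -0.0, 1.684]
force: [0.2, 0.8, -0.5]
grip_width: 0.0506
grip_force: 20.0
```

Run:
```python
from h import *
p=camera("side")[0];t=camera("top")[0]
cv2.imwrite("pics/g5.png",np.hstack([cv2.resize(p[110:170,240:310],(460,400),interpolation=2),cv2.resize(t[165:225,140:200],(340,400),interpolation=2)]))
# carrier centre from initial image: guides' dark corners, z=.023, in top0
t=cv2.imread("pics/top0.png");g=cv2.cvtColor(t,6)
m=np.zeros_like(g);m[175:212,148:188]=g[175:212,148:188]<70
n,l,s,c=cv2.connectedComponentsWithStats(m)
for i in range(1,n): print(s[i],c[i].round(1),at_z("top",c[i],.023 if s[i][4]<100 else .005)[0].round(4))
```

```text
[158 183   3   4   7] [158.7 184. ] [0.6158 0.4121 0.023 ]
[177 182   1   3   3] [177. 183.] [0.6196 0.3487 0.023 ]
[163 186  12  12 128] [169.  191.6] [0.5917 0.3803 0.005 ]
[178 197   1   2   2] [178.  197.5] [0.569  0.3439 0.023 ]
[159 198   2   4   4] [159.2 199.5] [0.5617 0.4087 0.023 ]
[178 200   1   1   1] [178. 200.] [0.5603 0.3437 0.023 ]
```

View pics/g5.png

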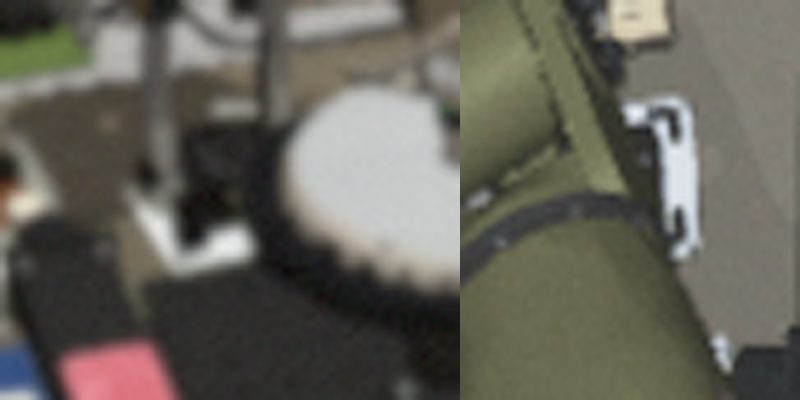

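Tray hovers over the nest, guides visible on both sides (top crop (670,120) and (680,225)); their mean fits the TCP within 1 mm.

Emit:
carry_out(motion=[[[0, 0, 0.03], 0], [[0, 0, 0.06], 0], [[0, 0, 0.09], 0], [[0, 0, 0.11], 0], [[0, 0, 0.125], 0], [[0, 0, 0.135], 0], [[0, 0, 0.14], 0], [[0, 0, 0.143], 0], [[0, 0, 0.143], 0], [[0, 0, 0.143], 0]])

```text
time_s: 33.6
ee_pos: [0.5903, 0.378, 0.0073]
eef_rot: [3.141, -0.0, 1.684]
force: [-0.2, -0.1, -0.8]
grip_width: 0.0504
grip_force: 20.0
```

Emit:
carry_out(motion=[[[0, 0, 0.0025], 0], [[0, 0, 0.0025], 0], [[0, 0, 0.0025], 0]])

```text
time_s: 33.9
ee_pos: [0.5904, 0.3781, 0.0069]
eef_rot: [3.141, -0.0, 1.684]
force: [-0.3, 0.4, 2.0]
grip_width: 0.0505
grip_force: 20.0
```

Emit:
carry_out(motion=[[[0, 0, 0], 0], [[0, 0, 0], 0], [[0, 0, 0], 0], [[0, 0, 0], 0], [[0, 0, 0], 0]], hand=-0.4)

```text
time_s: 34.4
ee_pos: [0.5902, 0.378, 0.0066]
eef_rot: [-3.142, 0.0, 1.684]
force: [-0.7, -0.1, 0.4]
grip_width: 0.0656
grip_force: 0.0
```

Emit:
carry_out(motion=[[[0, 0, -0.1], 0], [[0, 0, -0.3], 0], [[0, 0, -0.5], 0], [[0, 0, -0.7], 0], [[0, 0, -0.7], 0], [[0, 0, -0.7], 0]])

```text
time_s: 35.0
ee_pos: [0.5904, 0.3781, 0.1472]
eef_rot: [3.14, -0.0, 1.684]
force: [-0.0, 0.5, -0.8]
grip_width: 0.066
grip_force: 0.0
```

Emit:
carry_out(motion=[[[-0.9, -0.75, 0], 0.018], [[-0.9, -0.75, 0], 0.018], [[-0.9, -0.75, 0], 0.018], [[-0.9, -0.75, 0], 0.018], [[-0.9, -0.75, 0], 0.018], [[-0.9, -0.75, 0], 0.018], [[-0.9, -0.75, 0], 0.018]])

```text
time_s: 35.7
ee_pos: [0.4613, 0.1819, 0.146]
eef_rot: [-3.141, 0.0, 1.57]
force: [0.0, 0.2, 0.2]
grip_width: 0.0661
grip_force: 0.0
```

Run:
```python
from h import *
p,d=camera("top"); print(ctrl.get_obs()["ee_pos"],ctrl.get_obs()["eef_rot"])
cv2.imwrite("pics/g6.png",cv2.resize(p[170:230,140:200],(480,480),interpolation=2))
for n in("dark_chip_tray","tray_carrier"):
  for q in finder.cut_out("top",n)[:2]:
    P=cloud("top",d,q["mask"]);k=max(cv2.findContours(q["mask"].astype(np.uint8),0,1)[0],key=cv2.contourArea).reshape(-1,2)
    r=cv2.minAreaRect(np.float32(at_z("top",k,.013)[:,:2]*1000));print(n,q["conf"],r,np.median(P[:,2]))
```

```text
[0.46156614 0.18246105 0.14598815] [-3.14066521e+00  1.56851660e-04  1.57058830e+00]
dark_chip_tray 0.48 ((586.260498046875, 376.3049621582031), (49.56460952758789, 52.33583068847656), 1.61165452003479) 0.009893889931561484
tray_carrier 0.54 ((588.9240112304688, 375.7777404785156), (82.79563903808594, 83.4074935913086), 4.667909622192383) 0.0049729989729593305
```

View pics/g6.png

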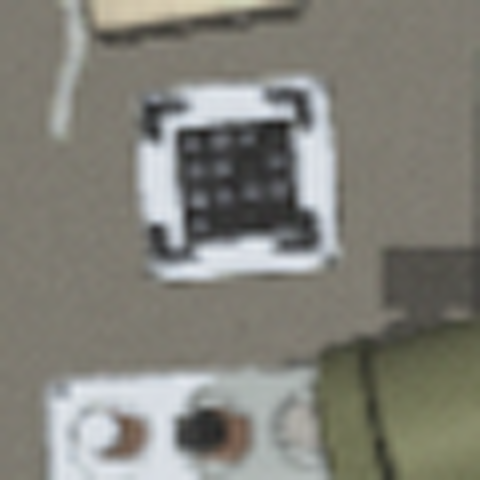

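Dark tray lies flat in the nest (crop (240,180)). Check clearance by the microscope mat for the white tray.

Run:
```python
from h import *
d=np.load("topd.npy");P=cloud("top",d,d>0)
for y in(-.1,-.085,-.07,-.055,-.04,-.025,-.01):
    m=(abs(P[:,1]-y)<.006)&(P[:,0]>.40)&(P[:,0]<.56);q=P[m];q=q[np.argsort(q[:,0])]
    print(y,[(int(a*1000),int(1000*c)) for a,_,c in q if c>.012][:9])
```

```text
-0.1 [(510, 17), (510, 15), (510, 15), (511, 14), (513, 20), (514, 19), (514, 14), (514, 14), (517, 17)]
-0.085 [(510, 19), (510, 16), (510, 15), (514, 16), (514, 15), (514, 14), (517, 20), (517, 13), (520, 18)]
-0.07 [(510, 17), (510, 16), (510, 16), (510, 16), (514, 16), (514, 16), (514, 13), (517, 18), (517, 17)]
-0.055 [(479, 14), (510, 13), (510, 13), (510, 12), (513, 18), (514, 16), (514, 15), (514, 12), (517, 18)]
-0.04 [(448, 12), (510, 19), (510, 17), (510, 17), (513, 21), (513, 17), (514, 16), (517, 18), (517, 14)]
-0.025 [(510, 17), (510, 17), (510, 13), (513, 21), (514, 15), (514, 15), (514, 12), (517, 20), (517, 20)]
-0.01 [(510, 19), (510, 15), (510, 12), (510, 12), (513, 19), (513, 15), (514, 14), (514, 14), (516, 22)]
```

Emit:
carry_out(motion=[[[-0.1, -0.2, 0], 0], [[-0.3, -0.4, 0], 0], [[-0.6, -0.4, 0], 0], [[-0.6, -0.4, 0], 0], [[-0.6, -0.4, 0], 0], [[-0.6, -0.4, 0], 0]], hand=-0.3)

```text
time_s: 36.45
ee_pos: [0.3819, 0.0628, 0.1465]
eef_rot: [-3.141, -0.0, 1.571]
force: [-0.3, 0.2, -0.0]
grip_width: 0.0613
grip_force: 0.0
```

Emit:
carry_out(motion=[[[-0.62, 0.36, 0.1], 0.046], [[-0.62, 0.36, 0.2], 0.046], [[-0.62, 0.36, 0.3], 0.046], [[-0.62, 0.36, 0.48], 0.046], [[-0.62, 0.36, 0.48], 0.046], [[-0.62, 0.36, 0.48], 0.046], [[-0.62, 0.36, 0.48], 0.046]])

```text
time_s: 37.15
ee_pos: [0.4544, -0.0607, 0.0525]
eef_rot: [3.139, -0.0, 1.284]
force: [0.4, 0.1, -0.5]
grip_width: 0.0614
grip_force: 0.0
```

Emit:
carry_out(motion=[[[0, 0, 0.05], 0], [[0, 0, 0.1], 0], [[0, 0, 0.14], 0], [[0, 0, 0.17], 0], [[0, 0, 0.17], 0], [[0, 0, 0.17], 0]])

```text
time_s: 37.75
ee_pos: [0.4535, -0.0618, 0.0166]
eef_rot: [-3.141, 0.0, 1.282]
force: [1.0, -0.3, 0.1]
grip_width: 0.061
grip_force: 0.0
```

Emit:
carry_out(motion=[[[0, 0, 0.03], 0], [[0, 0, 0.06], 0], [[0, 0, 0.073], 0], [[0, 0, 0.073], 0], [[0, 0, 0.073], 0]])

```text
time_s: 38.25
ee_pos: [0.4535, -0.0618, 0.002]
eef_rot: [-3.142, 0.0, 1.282]
force: [0.1, 0.0, 0.0]
grip_width: 0.0609
grip_force: 0.0
```

Emit:
carry_out(motion=[[[0, 0, 0], 0], [[0, 0, 0], 0], [[0, 0, 0], 0], [[0, 0, 0], 0], [[0, 0, 0], 0], [[0, 0, 0], 0], [[0, 0, 0], 0]], hand=1)

```text
time_s: 38.95
ee_pos: [0.4536, -0.0618, 0.0022]
eef_rot: [3.141, -0.0, 1.282]
force: [-0.1, -0.3, 4.3]
grip_width: 0.0506
grip_force: 20.0
```

Emit:
carry_out(motion=[[[0, 0, -0.02], 0], [[0, 0, -0.08], 0], [[0, 0, -0.16], 0], [[0, 0, -0.28], 0], [[0, 0, -0.4], 0], [[0, 0, -0.52], 0], [[0, 0, -0.6], 0], [[0, 0, -0.6], 0], [[0, 0, -0.6], 0]])

```text
time_s: 39.85
ee_pos: [0.4533, -0.0617, 0.122]
eef_rot: [3.141, 0.0, 1.282]
force: [-0.1, -0.2, 0.0]
grip_width: 0.0505
grip_force: 20.0
```

Run:
```python
from h import *
p=camera("side")[0]
cv2.imwrite("pics/g7.png",cv2.resize(p[130:270,200:330],(480,500)))
```

```text
(no output)
```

View pics/g7.png

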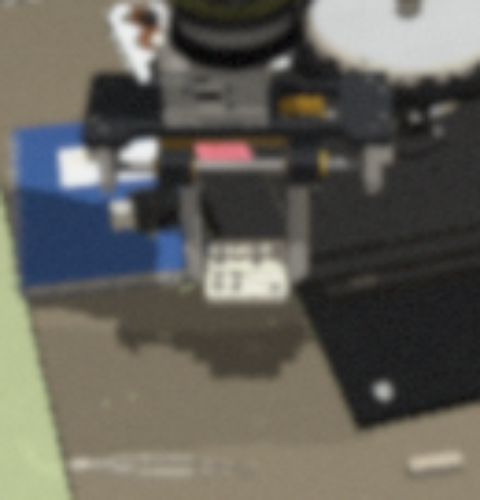

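White tray held level (crop (248,270)). Carry to the carrier.

Emit:
carry_out(motion=[[[0.06, -0.08, -0.02], -0.008], [[0.15, -0.18, -0.05], -0.016], [[0.27, -0.3, -0.1], -0.025], [[0.4, -0.42, -0.1], -0.035], [[0.5, -0.51, -0.1], -0.046], [[0.567, -0.552, -0.1], -0.046], [[0.567, -0.552, -0.1], -0.046]])

```text
time_s: 40.6
ee_pos: [0.3791, 0.0795, 0.1413]
eef_rot: [-3.14, 0.0, 1.573]
force: [-0.3, -0.2, -0.6]
grip_width: 0.0505
grip_force: 20.0
```

Emit:
carry_out(motion=[[[0.15, 0.01, 0], 0], [[0.3, 0.03, 0], 0], [[0.45, 0.05, 0], 0], [[0.6, 0.07, 0], 0], [[0.7, 0.08, 0], 0], [[0.8, 0.1, 0], 0]])

```text
time_s: 41.2
ee_pos: [0.4002, 0.2387, 0.1411]
eef_rot: [-3.14, 0.001, 1.571]
force: [-0.2, -0.3, -0.3]
grip_width: 0.0506
grip_force: 20.0
```

Emit:
carry_out(motion=[[[0.17, 0.08, 0], -0.018], [[0.34, 0.18, 0], -0.018], [[0.5, 0.3, 0], -0.018], [[0.6, 0.45, 0], -0.018], [[0.7, 0.6, 0], -0.018], [[0.7, 0.75, 0], -0.018], [[0.7, 0.88, 0], -0.018], [[0.7, 0.952, 0], -0.018], [[0.7, 0.952, 0], -0.018], [[0.7, 0.952, 0], -0.018]])

```text
time_s: 42.2
ee_pos: [0.5903, 0.3776, 0.1408]
eef_rot: [-3.14, 0.001, 1.683]
force: [-0.6, 0.5, -0.1]
grip_width: 0.0508
grip_force: 20.0
```

Emit:
carry_out(motion=[[[0, 0, 0.08], 0], [[0, 0, 0.18], 0], [[0, 0, 0.28], 0], [[0, 0, 0.38], 0], [[0, 0, 0.46], 0], [[0, 0, 0.49], 0], [[0, 0, 0.5], 0], [[0, 0, 0.5], 0], [[0, 0, 0.5], 0]])

```text
time_s: 43.1
ee_pos: [0.5908, 0.3786, 0.0431]
eef_rot: [3.14, -0.001, 1.684]
force: [-0.7, 0.4, 0.5]
grip_width: 0.0505
grip_force: 20.0
```

Emit:
carry_out(motion=[[[0, 0, 0.03], 0], [[0, 0, 0.06], 0], [[0, 0, 0.085], 0], [[0, 0, 0.1], 0], [[0, 0, 0.11], 0], [[0, 0, 0.12], 0], [[0, 0, 0.125], 0], [[0, 0, 0.13], 0], [[0, 0, 0.13], 0], [[0, 0, 0.13], 0]])

```text
time_s: 44.1
ee_pos: [0.5905, 0.3784, 0.0161]
eef_rot: [3.141, -0.0, 1.684]
force: [-0.5, 0.0, -0.7]
grip_width: 0.0503
grip_force: 20.0
```

Emit:
carry_out(motion=[[[0, 0, 0.002], 0], [[0, 0, 0.004], 0], [[0, 0, 0.005], 0], [[0, 0, 0.005], 0]])

```text
time_s: 44.5
ee_pos: [0.5904, 0.3784, 0.015]
eef_rot: [-3.142, 0.0, 1.684]
force: [0.2, 0.5, 0.2]
grip_width: 0.0504
grip_force: 20.0
```

Emit:
carry_out(motion=[[[0, 0, 0], 0], [[0, 0, 0], 0], [[0, 0, 0], 0], [[0, 0, 0], 0], [[0, 0, 0], 0]], hand=-0.4)

```text
time_s: 45.0
ee_pos: [0.5904, 0.3784, 0.015]
eef_rot: [-3.142, 0.0, 1.684]
force: [-0.7, 0.2, 0.6]
grip_width: 0.0655
grip_force: 0.0
```

Emit:
carry_out(motion=[[[0, 0, -0.1], 0], [[0, 0, -0.3], 0], [[0, 0, -0.5], 0], [[0, 0, -0.7], 0], [[0, 0, -0.7], 0], [[0, 0, -0.7], 0]])

```text
time_s: 45.6
ee_pos: [0.5906, 0.3785, 0.1556]
eef_rot: [3.14, -0.001, 1.684]
force: [-1.0, -0.4, -0.6]
grip_width: 0.0657
grip_force: 0.0
```

Emit:
carry_out(motion=[[[-0.7, -0.97, 0], 0.018], [[-0.7, -0.97, 0], 0.018], [[-0.7, -0.97, 0], 0.018], [[-0.7, -0.97, 0], 0.018], [[-0.7, -0.97, 0], 0.018], [[-0.7, -0.97, 0], 0.018], [[-0.7, -0.97, 0], 0.018]], hand=0)

```text
time_s: 46.3
ee_pos: [0.4133, 0.2172, 0.1546]
eef_rot: [-3.141, 0.0, 1.57]
force: [0.5, -0.1, 0.4]
grip_width: 0.0463
grip_force: 0.0
```

Run:
```python
from h import *
p,d=camera("top"); o=ctrl.get_obs();print(o["ee_pos"],o["eef_rot"])
cv2.imwrite("pics/g8.png",cv2.resize(p[170:240,130:200],(480,480),interpolation=2))
for q in finder.cut_out("top","white_chip_tray")[:2]:
    P=cloud("top",d,q["mask"]);print(q["conf"],P.mean(0),np.percentile(P[:,2],[10,50,90]))
```

```text
[0.41379983 0.21764501 0.15461381] [-3.14123511e+00  9.39214164e-05  1.57060537e+00]
0.51 [0.58837478 0.37858372 0.01722843] [0.01286115 0.01746675 0.02167243]
```

View pics/g8.png

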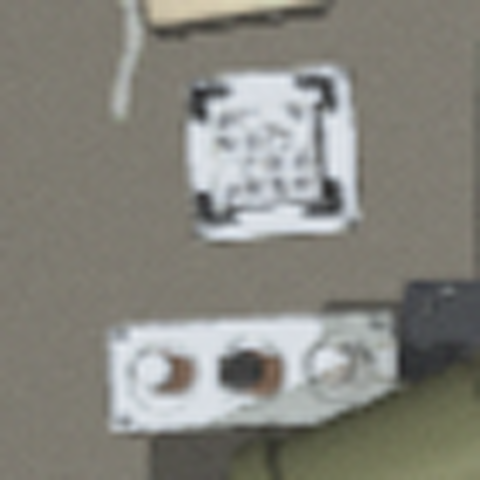

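White tray lies flat on the dark one (top at about 21 mm). Now the adapter.

Emit:
carry_out(motion=[[[-1, -0.15, 0], 0], [[-1, -0.15, 0], 0], [[-1, -0.15, 0], 0], [[-1, -0.15, 0], 0], [[-1, -0.15, 0], 0]], hand=-0.15)

```text
time_s: 46.9
ee_pos: [0.3835, 0.0136, 0.1548]
eef_rot: [-3.141, 0.001, 1.566]
force: [-0.4, 0.6, -0.1]
grip_width: 0.0543
grip_force: 0.0
```

Emit:
carry_out(motion=[[[-1, 0, 0], 0], [[-1, 0, 0], 0], [[-1, 0, 0], 0], [[-1, 0, 0], 0], [[-1, 0, 0], 0]])

```text
time_s: 47.4
ee_pos: [0.384, -0.1867, 0.1545]
eef_rot: [-3.141, 0.0, 1.566]
force: [0.8, 0.5, -0.1]
grip_width: 0.0542
grip_force: 0.0
```

Emit:
carry_out(motion=[[[-0.85, 0.31, 0], 0.02], [[-0.85, 0.31, 0], 0.02], [[-0.85, 0.31, 0.1], 0.02], [[-0.85, 0.31, 0.3], 0.02], [[-0.85, 0.31, 0.47], 0.02], [[-0.85, 0.31, 0.47], 0.02], [[-0.85, 0.31, 0.47], 0.02], [[-0.85, 0.31, 0.47], 0.02]])

```text
time_s: 48.2
ee_pos: [0.4468, -0.3524, 0.0633]
eef_rot: [3.139, 0.002, 1.446]
force: [0.1, 0.3, 0.3]
grip_width: 0.0537
grip_force: 0.0
```

Emit:
carry_out(motion=[[[0, 0, 0.07], 0], [[0, 0, 0.13], 0], [[0, 0, 0.18], 0], [[0, 0, 0.22], 0], [[0, 0, 0.23], 0], [[0, 0, 0.23], 0], [[0, 0, 0.23], 0]])

```text
time_s: 48.9
ee_pos: [0.4456, -0.3528, 0.0153]
eef_rot: [3.141, 0.0, 1.445]
force: [0.2, -0.2, -1.2]
grip_width: 0.054
grip_force: 0.0
```

Emit:
carry_out(motion=[[[0, 0, 0], 0], [[0, 0, 0], 0], [[0, 0, 0], 0], [[0, 0, 0], 0], [[0, 0, 0], 0], [[0, 0, 0], 0], [[0, 0, 0], 0]], hand=1, force=30)

```text
time_s: 49.6
ee_pos: [0.4455, -0.3527, 0.0152]
eef_rot: [3.141, 0.0, 1.445]
force: [-0.4, 0.5, 3.3]
grip_width: 0.0313
grip_force: 30.0
```

Emit:
carry_out(motion=[[[0, 0, -0.03], 0], [[0, 0, -0.1], 0], [[0, 0, -0.2], 0], [[0, 0, -0.32], 0], [[0, 0, -0.44], 0], [[0, 0, -0.5], 0], [[0, 0, -0.5], 0]])

```text
time_s: 50.3
ee_pos: [0.446, -0.3531, 0.117]
eef_rot: [3.139, 0.002, 1.445]
force: [-0.0, 0.1, -1.1]
grip_width: 0.0316
grip_force: 30.0
```

Emit:
carry_out(motion=[[[0.08, 0.08, 0], 0.009], [[0.18, 0.19, 0], 0.009], [[0.3, 0.32, 0], 0.009], [[0.43, 0.45, 0], 0.009], [[0.55, 0.57, 0], 0.009], [[0.65, 0.67, 0], 0.009], [[0.687, 0.722, 0], 0.009], [[0.687, 0.722, 0], 0.009], [[0.687, 0.722, 0], 0.009]])

```text
time_s: 51.2
ee_pos: [0.6051, -0.2351, 0.1143]
eef_rot: [-3.14, -0.0, 1.388]
force: [-0.2, -0.2, -1.0]
grip_width: 0.0316
grip_force: 30.0
```

Emit:
carry_out(motion=[[[0, 0, 0.08], 0], [[0, 0, 0.17], 0], [[0, 0, 0.26], 0], [[0, 0, 0.32], 0], [[0, 0, 0.35], 0], [[0, 0, 0.35], 0], [[0, 0, 0.35], 0]])

```text
time_s: 51.9
ee_pos: [0.6061, -0.2347, 0.0456]
eef_rot: [3.141, 0.0, 1.388]
force: [-0.1, -0.5, -0.6]
grip_width: 0.0319
grip_force: 30.0
```

Run:
```python
from h import *
p,d=camera("side"); o=ctrl.get_obs();print(o["ee_pos"],o["eef_rot"])
cv2.imwrite("pics/g9.png",cv2.resize(p[220:340,300:420],(600,600),interpolation=2))
for n in("fibre_adapter","accessory_tray","loupe"):
  for q in finder.cut_out("side",n)[:2]:
    P=cloud("side",d,q["mask"]);print(n,q["conf"],q["location"],P.mean(0),P.min(0),P.max(0))
# free bay corners (inner top edge) & adapter side end predicted
```

```text
[ 0.60625108 -0.23466443  0.04587574] [3.14030076e+00 3.30144377e-04 1.38843171e+00]
fibre_adapter 0.55 [353.5, 269.8] [ 0.60397024 -0.24805398  0.05267163] [ 0.58689857 -0.26936101  0.03240379] [ 0.62112989 -0.21908459  0.06068586]
accessory_tray 0.57 [353.0, 290.9] [ 0.5931281  -0.28623949  0.00652414] [ 0.562951   -0.34892455 -0.00316662] [ 0.63100278 -0.20555562  0.01816293]
loupe 0.93 [363.9, 298.6] [ 0.59302445 -0.31573016  0.03082909] [ 5.76528817e-01 -3.31492218e-01  5.24575507e-04] [ 0.62330874 -0.27516664  0.0488334 ]
```

View pics/g9.png

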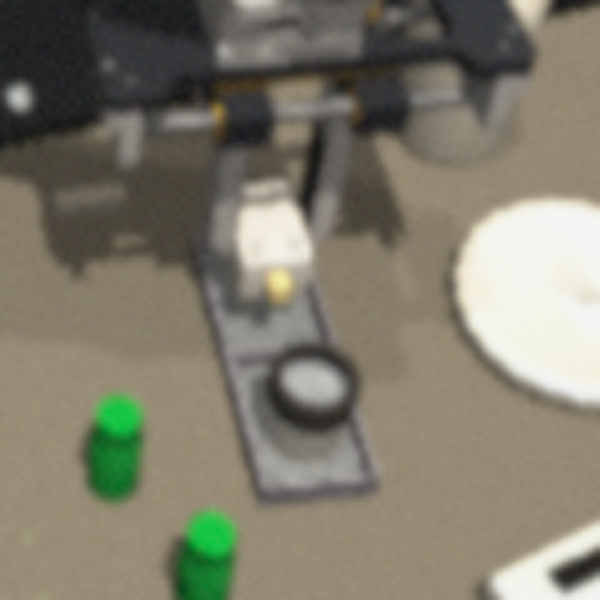

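Adapter hangs over the free bay (crop (272,240)), its length along the tray and the ferrule toward the loupe. Ferrule end is at y = -0.269, so it's centred within about 1–2 mm.

Emit:
carry_out(motion=[[[0, 0, 0.03], 0], [[0, 0, 0.06], 0], [[0, 0, 0.085], 0], [[0, 0, 0.1], 0], [[0, 0, 0.115], 0], [[0, 0, 0.125], 0], [[0, 0, 0.13], 0], [[0, 0, 0.132], 0], [[0, 0, 0.132], 0], [[0, 0, 0.132], 0]])

```text
time_s: 53.1
ee_pos: [0.606, -0.2344, 0.0188]
eef_rot: [3.141, 0.0, 1.389]
force: [-0.4, -0.1, -0.9]
grip_width: 0.0316
grip_force: 30.0
```

Emit:
carry_out(motion=[[[0, 0, 0.002], 0], [[0, 0, 0.004], 0], [[0, 0, 0.004], 0], [[0, 0, 0.004], 0]])

```text
time_s: 53.5
ee_pos: [0.606, -0.2344, 0.0183]
eef_rot: [3.141, 0.0, 1.389]
force: [-2.0, 1.3, 4.6]
grip_width: 0.0317
grip_force: 30.0
```

Emit:
carry_out(motion=[[[0, 0, 0], 0], [[0, 0, 0], 0], [[0, 0, 0], 0], [[0, 0, 0], 0], [[0, 0, 0], 0]], hand=0)

```text
time_s: 54.0
ee_pos: [0.6059, -0.2344, 0.0177]
eef_rot: [-3.141, -0.0, 1.389]
force: [-0.3, 0.4, 0.1]
grip_width: 0.047
grip_force: 0.0
```

Emit:
carry_out(motion=[[[0, 0, -0.1], 0], [[0, 0, -0.3], 0], [[0, 0, -0.5], 0], [[0, 0, -0.8], 0], [[0, 0, -0.8], 0], [[0, 0, -0.8], 0]])

```text
time_s: 54.6
ee_pos: [0.6066, -0.2346, 0.1799]
eef_rot: [3.138, 0.001, 1.389]
force: [0.9, -0.7, 0.5]
grip_width: 0.0469
grip_force: 0.0
```

Emit:
carry_out(motion=[[[0.9, -0.95, 0], 0], [[0.9, -0.95, 0], 0], [[0.9, -0.95, 0], 0], [[0.9, -0.95, 0], 0], [[0.9, -0.95, 0], 0], [[0.9, -0.95, 0], 0], [[0.9, -0.95, 0], 0]])

```text
time_s: 55.3
ee_pos: [0.4508, -0.0219, 0.1769]
eef_rot: [-3.14, 0.0, 1.391]
force: [-0.2, -0.2, 0.8]
grip_width: 0.0472
grip_force: 0.0
```

Run:
```python
from h import *
p,d=camera("side");t=camera("top")[0]
o=np.zeros((500,800,3),np.uint8)
o[:400,:400]=cv2.resize(p[220:340,300:420],(400,400));o[:400,400:]=cv2.resize(t[160:250,320:410],(400,400));cv2.imwrite("pics/g10.png",o)
m=[q for q in finder.cut_out("side","fibre_adapter")[:1]][0]["mask"];P=cloud("side",d,m);print(P.min(0),P.max(0),np.percentile(P[:,2],90))
```

```text
Traceback (most recent call last):
IndexError: list index out of range
```

View pics/g10.png

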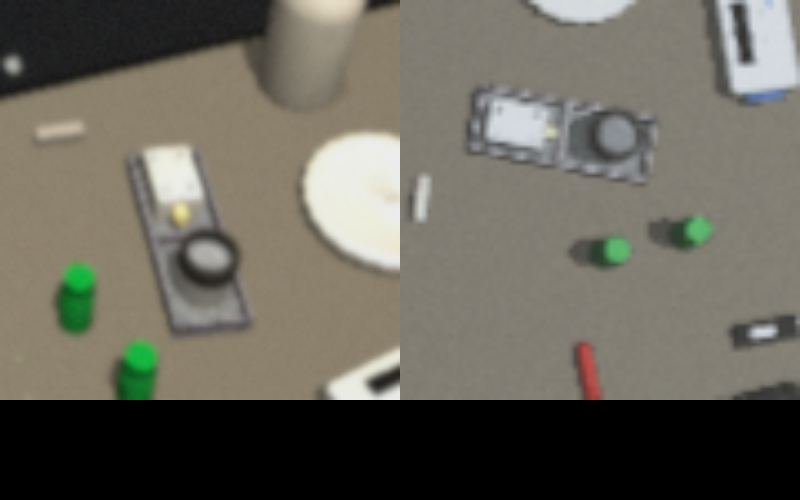

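The adapter lies in the free bay in both views, with the loupe unmoved. Check that it's flat, then hand in.

Run:
```python
from h import *
d=camera("side")[1];P=cloud("side",d,d>0)
m=(abs(P[:,0]-.606)<.012)&(abs(P[:,1]+.236)<.018)&(P[:,2]>.02);Q=P[m]
c=np.linalg.lstsq(np.c_[Q[:,:2]-Q[:,:2].mean(0),np.ones(len(Q))],Q[:,2],rcond=None)[0];print(len(Q),c)
if abs(c[2]-.029)<.004 and max(abs(c[:2]))<.12: print(ctrl.hand_in())
```

```text
132 [ 0.0002277  -0.00593151  0.02901565]
the job is handed in; nothing more can be done
None
```

I handed the job in at about 55 s: both vials are upright in the free rack holes, the chip trays are stacked flat in the carrier (white on dark), and the adapter lies flat lengthwise in the free bay, with the racked vial and loupe left where they were.

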